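Centre the wobbly dinosaur on the marble jar

TASK

The orange dinosaur stands near the edge of the green lid of the marble jar and is wobbly. With light taps of the fingertips against its base, nudge it to the middle of the lid so that it cannot fall off: do not grip it, lift it or tip it over. Leave it standing there, and leave the jar and the other things on the shelf where they are.

Things in the scene. Friction and masses are not known exactly. Their poses are not given: they have to be found in the camera images.
- dino: glossy orange plastic dinosaur, some 60 g, 65 mm tall, on a round base 48 mm across. Origin: centre of its underside; z up, it faces -x. The base's side, 4 to 14 mm above the origin, is its widest part. It stands on four pips 11 mm from its middle: it slides when pushed slowly on the base, topples when pushed high or fast. Starts 18 to 28 mm off the lid's middle, in any direction.
- lid_top (a point): centre of the flat top of the green ceramic lid of the marble jar, 94 mm above the shelf; z up. The lid is a plain disc 96 mm across and 20 mm thick, on a glass jar of marbles 84 mm across. Jar and lid are one loose piece of 0.9 kg.
- bin_rim (a point): middle of the front rim of the grey tilting bin (170 x 225 x 160 mm, open top) that hangs in a stand at the left side and swings forward on a pivot; stiff, it stays as it is left. Not part of the job.
- car: a chrome toy car, a bystander: 74 mm long, 33 wide, 32 high; origin under its centre, x along its length. Stands about 110 mm from the jar's middle.
- padlock: a brass padlock, a bystander: 18 x 36 x 53 mm, standing upright; origin under its centre. Stands about 105 mm from the jar's middle.
- digger: a yellow plastic digger, a bystander: about 130 mm long, 70 wide, 90 high; origin under its middle, x along its length.
- flask: a metal drinks flask, a bystander: 62 mm across, 190 high; origin under its centre.
- case: a black spectacles case, a bystander: 155 x 58 x 40 mm, origin under its centre, x along its length.
- mug: a white mug, a bystander: 76 mm across, 88 high, handle at its +y; origin under its centre.
- lunchbox: a grey and white lunch box, a bystander: 108 x 163 x 59 mm; origin under its centre.
Not all that is in view belongs to the job. There is more than one size of the dino; the job needs the middle-sized.

How it is judged (in metres and radians):
At the end, for the whole second after the job is handed in: The dinosaur stands upright and still on the lid, its middle within 7 mm of the lid's middle (tilt under 0.08 rad, underside within 4 mm of the lid's top); jar upright and within 15 mm of where it stood, the other things within 15 mm (the bin's rim 20 mm) (horizontal distance between dino and lid_top below 0.007 m and angle between dino's own z axis and vertical below 0.08 rad and z of dino in the frame of lid_top between -0.004 and 0.004 m and linear speed of dino below 0.01 m/s and angular speed of dino below 0.1 rad/s and distance of each of lid_top, car, padlock, digger, flask, case, mug, lunchbox from where it was at the start of the episode below 0.015 m and angle between lid_top's own z axis and vertical below 0.05 rad and distance of bin_rim from where it was at the start of the episode below 0.02 m); the robot touches nothing.
It fails at once if the dinosaur is tipped over (more than 0.45 rad) or knocked off the lid (angle between dino's own z axis and vertical above 0.45 rad or z of dino in the frame of lid_top below -0.012 m).
It fails at once if the dinosaur is lifted (more than 10 mm above the lid) (z of dino in the frame of lid_top above 0.01 m).
It fails at once if the dinosaur is gripped or struck hard (over 10 N) (contact force between the fingers and dino above 10 N).
It fails at once if the jar is shifted more than 15 mm (distance of lid_top from where it was at the start of the episode above 0.015 m).
It fails at once if something else on the shelf is disturbed (15 mm; the bin's rim 20 mm) (not (distance of car from where it was at the start of the episode below 0.015 m) or not (distance of padlock from where it was at the start of the episode below 0.015 m) or not (distance of digger from where it was at the start of the episode below 0.015 m) or not (distance of flask from where it was at the start of the episode below 0.015 m) or not (distance of case from where it was at the start of the episode below 0.015 m) or not (distance of mug from where it was at the start of the episode below 0.015 m) or not (distance of lunchbox from where it was at the start of the episode below 0.015 m) or not (distance of bin_rim from where it was at the start of the episode below 0.02 m)).
It also fails if it takes over 58 s, if anything falls off the work surface, if the arm or the gripper's body presses on something with over 40 N, if the wrist force passes 120 N, or if a joint passes its speed limit or range.

ROBOT

A 7-joint arm with a two-finger parallel gripper is mounted at the origin on the work surface. World frame = base frame: x ahead of the robot, y to its left, z up, the work surface at z = 0. Lengths are in m, angles in degrees, forces in N, time in s.
With the tool pointing down it reaches from about 0.35 to 0.9 m from the base axis. Payload 19.9 kg.
Tool frame: the origin (TCP) lies midway between the tips of the shut fingers; the grasp point (between the pads) lies 19 mm behind it; z points along the fingers, y is the line along which they close (so a half turn about z gives the same grasp; the last joint's range is limited). The gripper opens to 94 mm and grips with 3 to 60 N. Pads are 16 mm wide; open, the fingers measure 119 mm over their backs; the gripper's body (75 mm by 177 mm) begins 78 mm behind the grasp point.
Start: joints at [-66.148, 23.915, -0.59, 92.452, 0.269, 63.638, -3.037], TCP at [0.276, 0.561, 0.205] pointing down, gripper open.
Joint ranges: [-161.28, 161.28], [-22.2, 115.67], [-73.04, 71.86], [3.21, 147.25], [-68.34, 248.33], [10.77, 114.83], [-161.83, 161.83]. Speed limits (degrees/s): [108.29, 108.29, 136.94, 136.94, 172.46, 172.46, 172.46].

INTERFACE

Orientations are given as a 3x3 rotation matrix whose columns are the frame's x, y, z axes.
In Python, from workcell import env gives the robot as it stands. Calls block until the motion is done:
- env.move_to(position, orientation): joint-space move of the TCP to a pose.
- env.line_to(position, max_speed=0.15, rot=None, max_force=None): straight line of the TCP; rot=None keeps the orientation; max_speed is the mean speed in m/s. With max_force (N) it stops when the force on the tool has changed by that much, and returns True; else False.
- env.move_joints(angles): joint-space move.
- env.grip(opening, strength=None): opening from 0.0 (shut) to 1.0 (fully open); strength is the grip in N (None keeps the last); returns when the fingers have stopped.
- env.sleep(seconds).
- env.inverse_kinematics(position, orientation): joint angles nearest the present ones, or None.
- env.grab_frame(name): name is "scene" or "top"; returns a dict with "pixels" (420x560x3 uint8, red, green, blue), "range_z" (420x560 float32, m along the optical axis (not along the pixel's ray), 0 where there is no reading), "intrinsics" (3x3 intrinsics, pixels), "xyz" and "attitude" of the camera in the world. Camera axes: x right, y up, looking along -z (the intrinsics and any distortion apply to the point x, -y, -z); pixel columns grow to the right and rows downward; lengths in m; the calibration is good to about 2 mm. A picture is of the moment at which its call begins.
A pose or a line that the arm cannot do raises env.MotionError and nothing moves.
- env.job_done(): hands the job in; it is judged then, once.
Readings, each from a call of its own:
- env.get_t(): time.
- env.get_joint_positions(): joint angles.
- env.get_qvel(): joint speeds.
- env.get_effort(): joint torques, N m.
- env.get_tcp_pos(): TCP position.
- env.get_tool_rot(): TCP orientation.
- env.get_force(): force on the tool from outside, world axes, zero at the start.
- env.get_moment(): the same for the moment, N m.
- env.get_gripper_width(): opening from 0.0 (shut) to 1.0 (fully open).
- env.get_grip_force(): force on a finger pad.
Only numpy, scipy, OpenCV 4.12 (cv2) and the standard library are available. Lean on these libraries where they do the work, as an engineer would, in place of code of your own. Each camera call takes 0.05 s, during which the arm holds its last target. There are 200 camera calls.

## Working session

There is one attempt and no reset: what is moved stays moved. The work goes in short steps, each a Python script; the robot and the scene stay as the last script left them, time stands still between calls to the robot, and variables do not carry over. Pictures are saved under pics/ and viewed, at most 10 in all, crops included, and the job is handed in when it is done.

```bash
mkdir -p pics
cat > h.py <<'E'
import numpy as np, cv2
from workcell import env
def cloud(f):
    z=f["range_z"]; K=np.array(f["intrinsics"]); v,u=np.mgrid[:z.shape[0],:z.shape[1]]
    p=np.stack([(u-K[0,2])/K[0,0]*z,-(v-K[1,2])/K[1,1]*z,-z],-1)
    return p@np.array(f["attitude"]).T+np.array(f["xyz"])
def save(f,n,crop=None,s=1):
    im=f["pixels"][...,::-1]
    if crop: im=im[crop[1]:crop[3],crop[0]:crop[2]]
    cv2.imwrite("pics/"+n,cv2.resize(im,None,fx=s,fy=s,interpolation=cv2.INTER_CUBIC))
E
python3 - <<'E'
from h import *
ims=[]
for n in("scene","top"):
    f=env.grab_frame(n); save(f,n+"0.png"); print(n,f["xyz"],np.round(f["attitude"],3).tolist(),np.round(f["intrinsics"],1).tolist(), {k for k in f})
    np.save(n+"0.npy",cloud(f))
print(env.get_t())
E
```

```text
scene [1.28145919 0.70779567 0.89136215] [[-0.662, -0.477, 0.578], [0.75, -0.435, 0.498], [0.014, 0.763, 0.646]] [[429.8, 0.0, 272.7], [0.0, 429.8, 210.5], [0.0, 0.0, 1.0]] {'intrinsics', 'xyz', 'pixels', 'attitude', 'range_z'}
top [0.43110716 0.11259858 1.32609503] [[0.026, 0.993, -0.116], [-1.0, 0.024, -0.02], [-0.017, 0.117, 0.993]] [[456.9, 0.0, 278.1], [0.0, 456.9, 208.8], [0.0, 0.0, 1.0]] {'intrinsics', 'xyz', 'pixels', 'attitude', 'range_z'}
0.1
```

View pics/scene0.png

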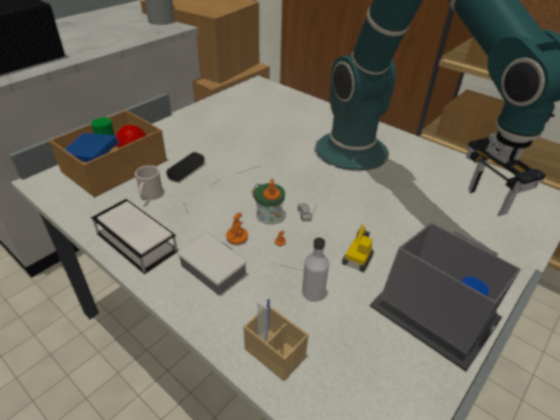

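View pics/top0.png

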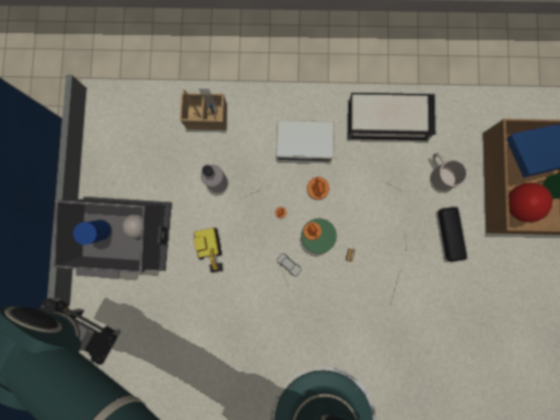

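Three dinos show: a big one on the table (top view 318,187), a tiny one on the table (281,212), and one on the green lid (312,231). The one on the lid is the middle-sized one and fits the task. The car is at (289,264) and the padlock at (350,255). I'll confirm in a crop and measure.

```bash
cat >> h.py <<'E'
from scipy.optimize import least_squares
def circ(p,r):
    s=least_squares(lambda c:np.hypot(*(p-c).T)-r,p.mean(0),loss="soft_l1",f_scale=.002); return s.x
def measure(n,f=None):
    f=f or env.grab_frame(n); P=cloud(f); hsv=cv2.cvtColor(f["pixels"],cv2.COLOR_RGB2HSV).astype(int)
    near=(np.hypot(P[...,0]-LX[0],P[...,1]-LX[1])<.075)
    z=P[...,2]; o=(hsv[...,0]<18)&(hsv[...,1]>130)&near&(z>.085)
    g=(hsv[...,0]>50)&(hsv[...,0]<95)&(hsv[...,1]>70)&near&(abs(z-.094)<.008)
    return f,P,o,g
LX=[.5,.03]
E
python3 - <<'E'
import h; from h import *
f=env.grab_frame("top"); P=cloud(f); print("lid px",P[240,322],P[231,312]); h.LX=P[240,322][:2]
for n,c in(("top",(260,170,370,280)),("scene",(215,165,325,265))):
    f,P,o,g=measure(n); save(f,n+"c.png",c,5)
    print(n,"green",g.sum(),np.median(P[g],0),P[g].min(0),P[g].max(0),"orange",o.sum(),P[o].mean(0),P[o].min(0),P[o].max(0))
    b=o&(P[...,2]<.112); print(" base",b.sum(),P[b].mean(0))
    # lid circle from outline hull
    m=g|o; q=P[m&(abs(P[...,2]-.094)<.02)]
    h1=cv2.convexHull(P[g][:,:2].astype(np.float32)); print(" lid",cv2.minEnclosingCircle(h1))
    h2=cv2.convexHull(P[b][:,:2].astype(np.float32)); print(" dino",cv2.minEnclosingCircle(h2))
for n,(u,v) in dict(car=(289,264),pad=(350,255),digger=(208,245),case=(453,233)).items():
    P=cloud(env.grab_frame("top")) if n=="car" else P
    print(n,P[v,u])
E
python3 -c "
import cv2,numpy as np
a=cv2.imread('pics/topc.png');b=cv2.imread('pics/scenec.png')
cv2.imwrite('pics/both.png',np.hstack([cv2.resize(a,(400,400)),cv2.resize(b,(400,400))]))"
```

```text
lid px [0.49397289 0.0169075  0.09529233] [0.51429416 0.04671096 0.14105645]
top green 456 [0.49157608 0.01204736 0.09398666] [ 0.46406648 -0.01550576  0.08634262] [0.54798561 0.06802995 0.10121029] orange 243 [0.51669451 0.04563209 0.12127089] [0.49521123 0.02325626 0.08918724] [0.54095195 0.06638631 0.16309097]
 base 134 [0.51558323 0.04529898 0.10701717]
 lid ((0.5055152177810669, 0.02630658634006977), 0.042990636080503464)
 dino ((0.518005907535553, 0.0439639575779438), 0.023407259956002235)
scene green 197 [0.52836105 0.0244297  0.09212113] [ 0.46691583 -0.01652149  0.08640321] [0.55722833 0.07451435 0.09653586] orange 202 [0.52452374 0.04921877 0.11457318] [0.47764854 0.0203114  0.09099124] [0.54525972 0.06990439 0.15843683]
 base 127 [0.52395964 0.04982367 0.10469933]
 lid ((0.5121272206306458, 0.029116377234458923), 0.04598752036690712)
 dino ((0.5114541053771973, 0.038368210196495056), 0.03741908073425293)
car [0.42745302 0.10358483 0.03272875]
pad [ 0.45705053 -0.06698865  0.03373823]
digger [0.47436698 0.33183581 0.04587057]
case [ 0.52573319 -0.35330358  0.03953922]
```

View pics/both.png

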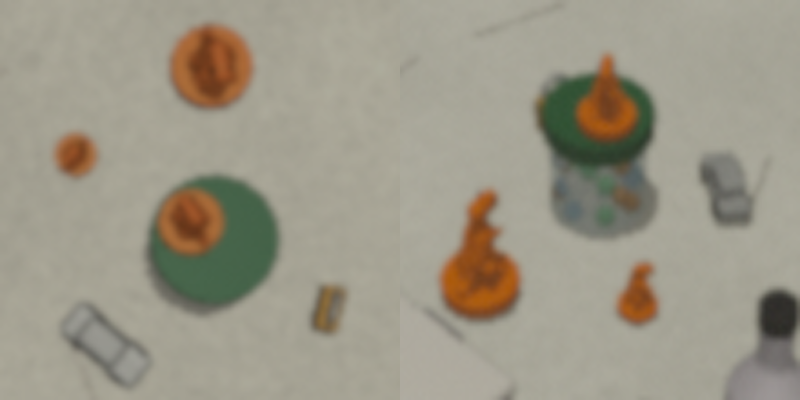

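The crop confirms it: the lid dino (crop 190,221) sits between the big and tiny ones in size, and it is off the lid's middle (213,241) towards +x, +y. Next I fit the lid and base discs by projecting them into the image.

```bash
cat >> h.py <<'E'
from scipy.optimize import minimize
def proj(f,p):
    q=(p-np.array(f["xyz"]))@np.array(f["attitude"]); K=np.array(f["intrinsics"])
    return np.stack([K[0,2]+K[0,0]*q[:,0]/-q[:,2],K[1,2]-K[1,1]*q[:,1]/-q[:,2]],-1)
A=np.linspace(0,2*np.pi,73)
def fitcyl(f,mask,x0,r,z0,z1):
    """centre xy of an upright cylinder whose silhouette matches a mask"""
    S=8; M=cv2.resize(mask.astype(np.float32),None,fx=S,fy=S,interpolation=cv2.INTER_LINEAR)>.5
    def cost(c):
        pts=np.vstack([proj(f,np.stack([c[0]+r*np.cos(A),c[1]+r*np.sin(A),0*A+z],-1)) for z in(z0,z1)])
        h=cv2.convexHull(((pts+.5)*S-.5).astype(np.float32)); R=np.zeros(M.shape,np.uint8)
        cv2.fillPoly(R,[np.round(h*16).astype(np.int32)],1,shift=4)
        return np.logical_xor(R,M).sum()/M.sum()
    s=minimize(cost,x0,method="Nelder-Mead",options=dict(initial_simplex=[x0,[x0[0]+.006,x0[1]],[x0[0],x0[1]+.006]],xatol=5e-5))
    return s.x,s.fun
def locate(n="top",lid=(.506,.026),dino=(.517,.044)):
    f=env.grab_frame(n); hsv=cv2.cvtColor(f["pixels"],cv2.COLOR_RGB2HSV).astype(int)
    c=proj(f,np.array([[*lid,.1]]))[0]; v,u=np.mgrid[:420,:560]; near=np.hypot(u-c[0],v-c[1])<27
    o=(hsv[...,0]<20)&(hsv[...,1]>110)&near; g=(hsv[...,0]>45)&(hsv[...,0]<95)&(hsv[...,1]>50)&near
    k=np.ones((3,3),np.uint8)
    # the dino's base lies within the lid's outline; close the seam between them
    a=cv2.morphologyEx((o|g).astype(np.uint8),cv2.MORPH_CLOSE,k)
    L=fitcyl(f,a,np.array(lid),.048,.074,.094); D=fitcyl(f,o,np.array(dino),.024,.098,.108)
    return L,D
E
python3 - <<'E'
from h import *
for n in("top","scene"):
    L,D=locate(n); print(n,"lid",L,"dino",D,"off mm",(D[0]-L[0])*1e3)
print(np.round(env.get_tool_rot(),3).tolist(),env.get_tcp_pos(),env.get_gripper_width())
E
```

```text
top lid (array([0.50581836, 0.02771387]), np.float64(0.13780701754385966)) dino (array([0.51803861, 0.04431405]), np.float64(0.045023980815347725)) off mm [12.22025418 16.60018015]
scene lid (array([0.50762512, 0.02347489]), np.float64(0.20950742682394058)) dino (array([0.51869413, 0.04410296]), np.float64(0.22732592159157403)) off mm [11.0690093  20.62806988]
[[-0.897, 0.442, -0.0], [0.442, 0.897, -0.0], [-0.0, -0.0, -1.0]] [0.27621048 0.56055602 0.20534782] 0.9989107154536317
```

```bash
cat > ov.py <<'E'
from h import *
def overlay(n,L,D,name,S=8,w=30):
    f=env.grab_frame(n); c=proj(f,np.array([[*L,.09]]))[0].astype(int); x,y=c-w
    im=cv2.resize(f["pixels"][y:y+2*w,x:x+2*w,::-1],None,fx=S,fy=S,interpolation=cv2.INTER_CUBIC)
    for q,r,z,col in((L,.048,.094,(255,255,0)),(L,.048,.074,(255,0,255)),(D,.024,.108,(255,255,255)),(D,.024,.098,(0,0,0))):
        p=proj(f,np.stack([q[0]+r*np.cos(A),q[1]+r*np.sin(A),0*A+z],-1)); p=((p-[x,y]+.5)*S-.5).round().astype(int)
        cv2.polylines(im,[p.reshape(-1,1,2).astype(np.int32)],1,col,1)
    return im
E
python3 - <<'E'
from ov import *
a=overlay("top",[.5058,.0277],[.5180,.0443],"")
f=env.grab_frame("top"); hsv=cv2.cvtColor(f["pixels"],cv2.COLOR_RGB2HSV)
b=overlay("scene",[.5058,.0277],[.5180,.0443],"")
im=np.hstack([a,b]); cv2.imwrite("pics/ov1.png",cv2.resize(im,(800,400)))
for u in range(294,342,2): print(u,hsv[240,u].tolist(),end=" ")
E
```

```text
294 [25, 28, 165] 296 [25, 26, 165] 298 [25, 27, 159] 300 [28, 26, 116] 302 [57, 53, 91] 304 [63, 74, 100] 306 [62, 71, 100] 308 [51, 68, 98] 310 [32, 74, 93] 312 [25, 88, 98] 314 [30, 76, 91] 316 [47, 71, 93] 318 [61, 70, 99] 320 [63, 74, 100] 322 [64, 77, 100] 324 [64, 77, 100] 326 [65, 77, 99] 328 [63, 75, 99] 330 [64, 77, 99] 332 [64, 77, 99] 334 [61, 66, 101] 336 [39, 31, 133] 338 [25, 27, 163] 340 [25, 26, 166]
```

View pics/ov1.png

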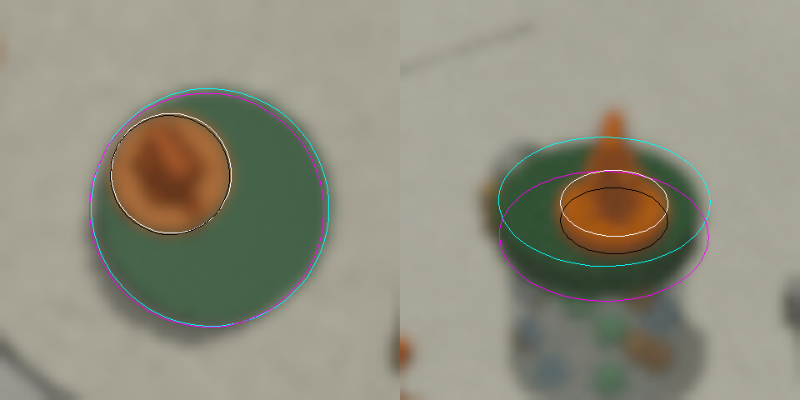

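The white circle sits on the dino and the cyan one roughly on the lid, within 1 px. The orange/green seam spoils the lid mask, so I'll use saturation instead.

```bash
sed -i 's/^    a=cv2.morph.*/    a=cv2.morphologyEx(((hsv[...,1]>50)\&near\&(v>c[1]-27)).astype(np.uint8),cv2.MORPH_OPEN,k); nc,lab=cv2.connectedComponents(a); a=lab==lab[int(c[1]),int(c[0])]/' h.py
python3 - <<'E'
from h import *
for n in("top","top"):
    L,D=locate(n); print(n,"lid",L,"dino",D,"off mm",(D[0]-L[0])*1e3)
d=L[0]-D[0]; d/=np.hypot(*d)
for s in(1,-1):
    x=np.array([*d*s,0]); z=np.array([0,0,-1.]); R=np.stack([x,np.cross(z,x),z],1)
    for dist in(.06,.03): print(s,env.inverse_kinematics([*(D[0]-d*dist),.1],R))
E
```

```text
top lid (array([0.50615983, 0.02771312]), np.float64(0.11130536130536131)) dino (array([0.51791091, 0.04437791]), np.float64(0.046280693307655274)) off mm [11.75108149 16.66478817]
top lid (array([0.50615983, 0.02771312]), np.float64(0.1186680469289165)) dino (array([0.51783168, 0.04457193]), np.float64(0.047667955534074435)) off mm [11.67184687 16.85880375]
1 [-13.27127493  24.47759016   0.58341101 107.16884195  -0.32347538
  48.35514141 132.77866112]
1 [-12.61230472  22.64201848   2.4031605  110.11662185  -1.25927266
  47.26616406 135.76444353]
-1 [-39.48016444  28.06201178  34.12441946 108.05335697 -20.17323572
  49.92968511 -29.99034248]
-1 [-37.72973022  25.96484933  33.88656718 110.9440716  -18.97996837
  48.63791397 -28.49591637]
```

```bash
cat >> h.py <<'E'
def away(): 
    p=env.get_tcp_pos(); env.line_to([p[0],p[1],.24],.15); env.line_to([.40,.24,.30],.25)
E
python3 - <<'E'
from h import *
L=np.array([.5061,.0277]); D=np.array([.5179,.0444]); d=(L-D)/np.hypot(*(L-D))
x=np.array([*-d,0]); z=np.array([0,0,-1.]); R=np.stack([x,np.cross(z,x),z],1); np.save("R.npy",R)
p=env.get_tcp_pos(); env.line_to([p[0],p[1],.30],.2); env.grip(.22)
s=D-d*.046
env.move_to([*s,.26],R); env.line_to([*s,.0995],.08)
print(env.get_t(),env.get_tcp_pos(),env.get_gripper_width(),env.get_force())
save(env.grab_frame("scene"),"pre.png",(215,125,325,225),6)
E
```

```text
6.6083 [0.54463036 0.0820005  0.09980827] 0.2198958720885625 [ 1.15063431  0.61148975 -0.4990742 ]
```

View pics/pre.png

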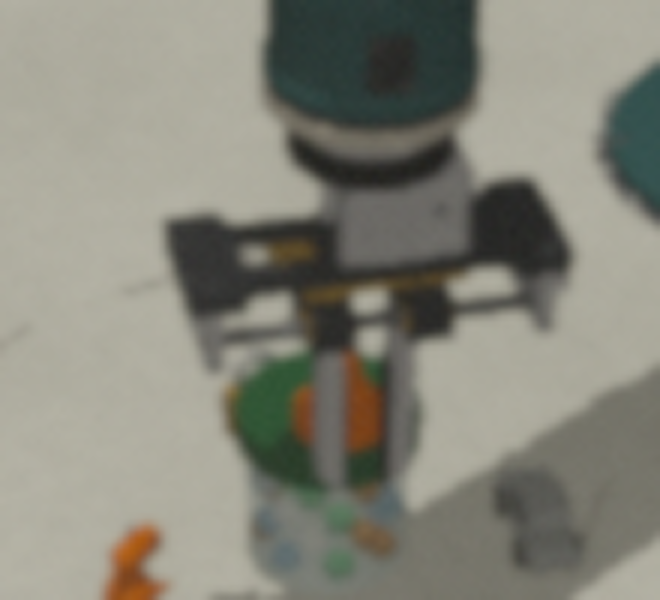

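The two fingertips stand behind the base (about 330,480 and 400,470), straddling it at the right height and clear of the lid. Now a slow push, stopping about 4 mm short of the middle.

Run:
```python
from h import *
R=np.load("R.npy"); d=-R[:2,0]; L=np.array([.5061,.0277])
print(env.line_to([*(L-d*.034),.0995],.008,max_force=4), env.get_t(),env.get_tcp_pos(),env.get_force())
p=np.array(env.get_tcp_pos()); env.line_to([*(p[:2]-d*.022),.0995],.03); away(); env.sleep(.2)
l,D=locate("top",L,L-d*.004); print("lid",l,"dino",D,(D[0]-l[0])*1e3,"vs L",(D[0]-L)*1e3,"along,cross",(D[0]-L)@d*1e3,(D[0]-L)@[-d[1],d[0]]*1e3,env.get_t())
from ov import overlay
cv2.imwrite("pics/ov2.png",overlay("top",L,D[0],""))
```

```text
False 10.8667 [0.52574194 0.05546139 0.09951078] [ 0.42041114  0.87091263 -0.51413434]
lid (array([0.50614545, 0.02771936]), np.float64(0.12953087968771784)) dino (array([0.50828646, 0.03025158]), np.float64(0.039476827520305784)) [2.14100756 2.53222591] vs L [2.18646063 2.55158359] along,cross -3.345604506622951 0.31324016932686394 14.1333
```

View pics/ov2.png

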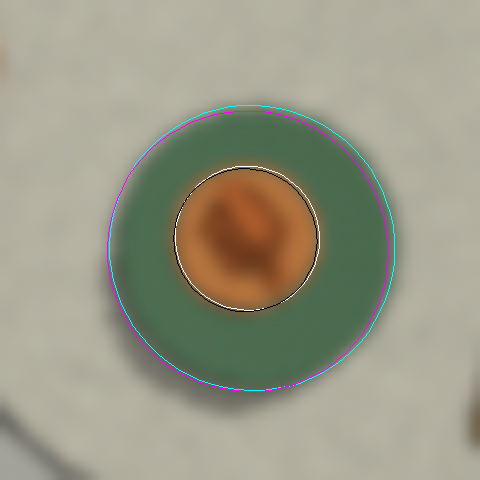

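The dino stands upright at (246,238) with the lid's middle at (251,248), about 3 mm short. One more light tap will do it.

Run:
```python
from h import *
R=np.load("R.npy"); d=-R[:2,0]; L=np.array([.5061,.0277]); s=L-d*.056
env.line_to([*s,.24],.25,rot=R); env.line_to([*s,.0995],.08); env.line_to([*(L-d*.040),.0995],.02)
print(env.line_to([*(L-d*.031),.0995],.006,max_force=4), env.get_t(),env.get_tcp_pos())
env.line_to([*s,.0995],.03); away(); env.sleep(.2)
l,D=locate("top",L,L); print("lid",l,"dino",D,(D[0]-l[0])*1e3,env.get_t(),env.get_force())
from ov import overlay
cv2.imwrite("pics/ov3.png",np.hstack([cv2.resize(overlay(n,L,D[0],""),(400,400)) for n in("top","scene")]))
```

```text
False 19.7417 [0.5239993  0.05302116 0.09950142]
lid (array([0.50616512, 0.02700759]), np.float64(0.12752121296425095)) dino (array([0.50658482, 0.02794291]), np.float64(0.04576470588235294)) [0.41969678 0.93531936] 23.1083 [ 0.99865654  0.10795376 -0.34186489]
```

View pics/ov3.png

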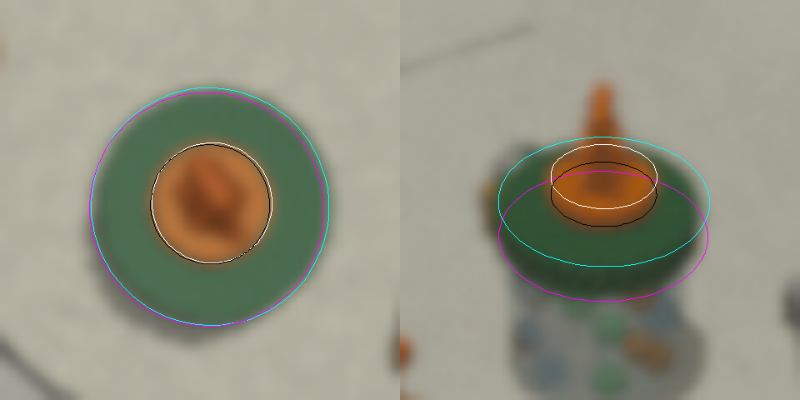

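In both views the dino stands upright in the middle of the lid: base (211,203) against lid (210,207) from the top, and within about 1 px sideways in the scene view. The jar hasn't moved, so I'm handing in.

```bash
python3 -c "
from workcell import env
print(env.job_done())"
```

```text
the job is handed in; nothing more can be done
None
```

The dino stands upright about 1 mm from the lid's middle by the top camera (up to about 2–3 mm by the scene view), after two slow nudges on its base; the jar had not visibly moved and the job is handed in, though no verdict came back.

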